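Load the L-brackets into the feed chute

TASK

Load both L-shaped brackets into the sloping feed chute so that they come to rest at its bottom stop one behind the other, each lying flat on its base with its upright wall at the uphill end. Leave the U-shaped bracket (two upright walls) where it stands.

Things in the scene. Friction and masses are not known exactly. Their poses are not given: they have to be found in the camera images.
- bracket_a_wall (a point): one of 2 alike aluminium L-brackets, standing on its base on the mat: base 60 (x) by 44 by 8 mm, one upright wall across one end, 10 mm thick in x, 30 wide in y, top 50 mm above the underside. Point: middle of the wall, 36 mm above the underside; grip the 30 mm here from above. x points from the base's free end (55 mm away at -x) to the wall, whose outer face is 5 mm away at +x; z up
- bracket_b_wall (a point): one of 2 alike aluminium L-brackets, standing on its base on the mat: base 60 (x) by 44 by 8 mm, one upright wall across one end, 10 mm thick in x, 30 wide in y, top 50 mm above the underside. Point: middle of the wall, 36 mm above the underside; grip the 30 mm here from above. x points from the base's free end (55 mm away at -x) to the wall, whose outer face is 5 mm away at +x; z up
- chute: fixed steel channel, open on top. Origin: mid floor at the bottom stop's uphill face, 35 mm above the table. x uphill along the floor (slope 24 degrees), y across, z square out of the floor. Floor 220 long, 60 mm wide inside; side walls 12 high, 4 thick, stop 22 high. Slippery: a released bracket slides to the stop or the next bracket; wall points end 55 and 115 mm from the stop
- ubracket_centre (a point): the bystander to leave alone: an aluminium U-bracket with the same 60 x 44 x 8 mm base and an upright wall, 50 mm high, at BOTH ends. It stands on its base on the mat. The point lies at its centre, 25 mm above the underside; x runs from wall to wall, z up
Things that resemble listed ones, but are neither listed nor needed, are in the scene too. Leave any green look-alike of the part that bears bracket_b_wall alone.

How it is judged:
At the end, for the whole second after the job is handed in: Both L-brackets rest in the chute, in either order: wall points 55 and 115 mm (within 15) uphill of the stop, within 15 mm of the centre line and 36 mm (within 10) above the floor, bases within 11 degrees of the floor and in line with the channel within 20 degrees, walls uphill (((x of bracket_a_wall in the frame of chute between 0.04 and 0.07 m and y of bracket_a_wall in the frame of chute between -0.015 and 0.015 m and z of bracket_a_wall in the frame of chute between 0.026 and 0.046 m and angle between the x axis of each of bracket_a_wall, bracket_b_wall and the x axis of chute, either way round below 0.35 rad and angle between the z axis of each of bracket_a_wall, bracket_b_wall and the z axis of chute, either way round below 0.2 rad and x of bracket_b_wall in the frame of chute between 0.1 and 0.13 m and y of bracket_b_wall in the frame of chute between -0.015 and 0.015 m and z of bracket_b_wall in the frame of chute between 0.026 and 0.046 m) or (x of bracket_b_wall in the frame of chute between 0.04 and 0.07 m and y of bracket_b_wall in the frame of chute between -0.015 and 0.015 m and z of bracket_b_wall in the frame of chute between 0.026 and 0.046 m and angle between the x axis of each of bracket_b_wall, bracket_a_wall and the x axis of chute, either way round below 0.35 rad and angle between the z axis of each of bracket_b_wall, bracket_a_wall and the z axis of chute, either way round below 0.2 rad and x of bracket_a_wall in the frame of chute between 0.1 and 0.13 m and y of bracket_a_wall in the frame of chute between -0.015 and 0.015 m and z of bracket_a_wall in the frame of chute between 0.026 and 0.046 m))); the robot touches nothing.
It fails at once if the U-bracket is moved by more than 20 mm (distance of ubracket_centre from where it was at the start of the episode above 0.02 m).
It also fails if it takes over 53 s, if anything falls off the work surface, if the arm or the gripper's body presses on something with over 40 N, if the wrist force passes 120 N, or if a joint passes its speed limit or range.

ROBOT

A 7-joint arm with a two-finger parallel gripper is mounted at the origin on the work surface. World frame = base frame: x ahead of the robot, y to its left, z up, the work surface at z = 0. Lengths are in m, angles in rad, forces in N, time in s.
With the tool pointing down it reaches from about 0.4 to 0.925 m from the base axis. Payload 4.1 kg.
Tool frame: the origin (TCP) lies at the very end of the fingers, on their centre line; the grasp point (between the pads) lies 19 mm behind it (ctrl.hold_point_z is the distance from the TCP to the grasp point, in m); z points along the fingers, y is the direction in which the jaws open and shut (so a half turn about z gives the same grasp; the last joint's range is limited). The gripper opens to 85 mm and grips with 20 to 120 N. Pads are 22 mm wide; open, the fingers measure 114 mm over their backs; the gripper's body (76 mm by 85 mm) begins 54 mm behind the grasp point. The pads swing forward as they close: fully open they stand 13 mm farther back than shut.
Start: joints at [-1.235, 0.398, 0.045, 1.537, -0.019, 1.207, -0.051], TCP at [0.274, 0.59, 0.231] pointing down, gripper open.
Joint ranges: [-2.82, 2.82], [-0.49, 2.23], [-1.37, 1.46], [0, 2.46], [-1.36, 4.5], [0.23, 2], [-2.94, 2.94]. Speed limits (rad/s): [2.57, 2.57, 3.14, 3.14, 3.14, 3.14, 3.14].

INTERFACE

Orientations are given as [roll, pitch, yaw] about the fixed x, y, z axes, in that order (R = Rz(yaw) Ry(pitch) Rx(roll)).
In Python, from plant import ctrl gives the robot as it stands.
- The arm moves only by the tool carry_out, never from a script. Its argument "steps" is a list of rows, each a list of 4 numbers: the shift along the tool's x, y, z in mm, then the turn about the tool's z in degrees. In form: [[dx, dy, dz, turn], ...]. A call has 1 to 12 rows; each row shifts and turns the commanded pose from where the row before left it, along the tool's axes as they then stand; what a row does not reach is not made up. A row lasts 1/8 s, in which the tool goes at most 62.5 mm and 10.7 degrees, less where a joint would pass 70% of its speed; a pose out of reach is approached as far as the arm can. A call with a gripper value outside its range is refused whole. "fingers" is the closure in counts, from 0 (fully open) to 255 (shut), set as the call begins (left out, the last holds). The fingers move at their own pace and stop on an object; "squeeze" is the grip in N (left out, the last holds). Time passes only in rows, so rows that do not move let the fingers close. It gives the time, the measured TCP pose, the force and the opening at its end, in the units of the state.
- ctrl.read_state(): the state, without advancing time (a new reading comes with each control period).
- ctrl.camera(name): name is "side" or "top" or "wrist"; returns a dict with "image" (480x640x3 uint8, red, green, blue), "vertical_fov" (degrees; the focal length in pixels is half the picture's height over the tangent of half this angle, whatever the lens; pixels are square), "cx", "cy" (the principal point, pixels), "k1" (the pictures are not rectified: a ray, as slopes to the right and down, at radius r is drawn at 1 + k1 r^2 times it, then the intrinsics apply), "rvec" (rotation vector, rad) and "tvec" (3), from world to camera coordinates, as OpenCV has them; the wrist camera has in their place "mount" (4x4, takes a point from camera to tool coordinates, whose origin is the TCP and whose axes are the flange's). Camera axes: x right, y down, z forward; pixel columns grow to the right and rows downward; lengths in m; the calibration is good to about 2 mm. A picture is of the moment at which its call begins: read the wrist's pose just before it. There is no depth.
- ctrl.close_job(): hands the job in, once; it reports no verdict.
The state is a dict: "clock": time; "joint_positions": joint angles; "joint_vel": joint speeds; "tau": joint torques, N m; "ee_pos": TCP position; "tool_rot": TCP orientation; "wrist_force": force on the tool from outside, world axes, zero at the start; "torque": the same for the moment, N m; "opening": opening from 0.0 (shut) to 1.0 (fully open).
Only numpy, scipy, OpenCV 4.12 (cv2) and the standard library are available. Lean on these libraries where they do the work, as an engineer would, in place of code of your own. Each camera call takes 0.05 s, during which the arm holds its last target.

## Working session

There is one attempt and no reset: what is moved stays moved. The work goes in short steps, Python scripts to look and compute and a tool call to move; the robot and the scene stay as the last step left them, time stands still between calls to the robot, and variables do not carry over. Pictures are saved under pics/ and viewed, and the job is handed in when it is done.

Besides the shell and the picture viewer there is one more tool, called after "Request:" as name(argument=value, ...) on one line, values as JSON. carry_out: Moves the arm, as the interface text tells. Its arguments: {"type":"object","properties":{"steps":{"type":"array"},"fingers":{"type":"number"},"squeeze":{"type":"number"}},"required":["steps"]}

```bash
mkdir -p pics; ls
python3 - <<'E'
from plant import ctrl
import cv2
s=ctrl.read_state();print({k:s[k] for k in('clock','ee_pos','tool_rot','wrist_force','opening')}, ctrl.hold_point_z)
for n in("side","top","wrist"):
    c=ctrl.camera(n);cv2.imwrite(f"pics/{n}0.png",c["image"][:,:,::-1]);print(n,{k:v for k,v in c.items() if k!="image"})
E
```

```text
pics
{'clock': 0.0, 'ee_pos': array([0.27345563, 0.58895909, 0.23026697]), 'tool_rot': array([-3.13960459e+00,  9.55556817e-05,  2.70696248e+00]), 'wrist_force': array([-0.22071185, -0.63339886, -0.78713217]), 'opening': 0.9976270657575563} 0.0187
side {'vertical_fov': 51.25935677373565, 'cx': 323.06804914681663, 'cy': 235.81589214204115, 'k1': -0.04883377813471077, 'rvec': array([ 2.39056052, -0.59864139,  0.23708568]), 'tvec': array([-0.40726517,  0.21676887,  0.98008163])}
top {'vertical_fov': 47.69185174840251, 'cx': 318.52942480238454, 'cy': 247.5400239320164, 'k1': -0.005788457518143635, 'rvec': array([ 2.28402532, -1.89528941,  0.20153612]), 'tvec': array([-0.04579322,  0.44608505,  0.8851797 ])}
wrist {'vertical_fov': 59.50235619921751, 'cx': 319.76147964663505, 'cy': 234.48485412110946, 'k1': 0.008885719817470751, 'mount': array([[ 5.32775940e-04, -9.49769758e-01, -3.12949074e-01,
         8.00308113e-02],
       [ 9.99999771e-01,  6.36577306e-04, -2.29513557e-04,
        -2.67414062e-04],
       [ 4.17201314e-04, -3.12948880e-01,  9.49769880e-01,
        -1.43149988e-01],
       [ 0.00000000e+00,  0.00000000e+00,  0.00000000e+00,
         1.00000000e+00]])}
```

View pics/side0.png

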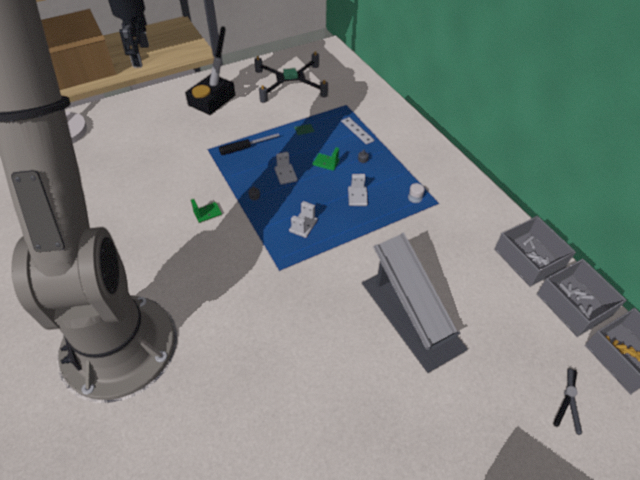

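View pics/top0.png

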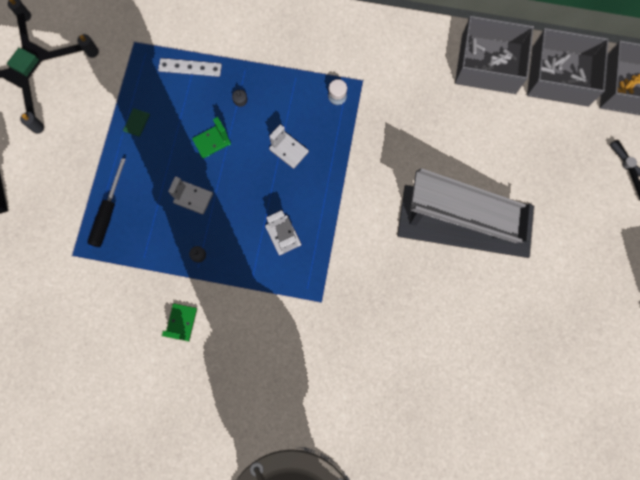

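View pics/wrist0.png

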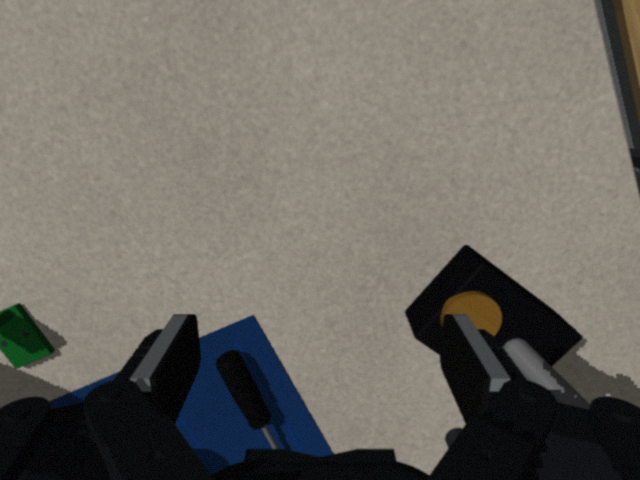

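Side and top agree. The grey L's are at top pixels (190,195), in shadow, and (289,147). The U is at (283,233). The green look-alikes are at (211,140) and (180,322), and the chute runs from (415,190) to (527,222). I'll enlarge these areas.

Run:
```python
import cv2
im=cv2.imread("pics/top0.png")
a=cv2.resize(im[120:260,160:320],None,fx=5,fy=5,interpolation=cv2.INTER_CUBIC)[:600]
b=im[150:270,385:545]
cv2.imwrite("pics/t0a.png",cv2.resize(im[120:240,160:320],None,fx=5,fy=5,interpolation=cv2.INTER_CUBIC))
cv2.imwrite("pics/t0b.png",cv2.resize(b,None,fx=5,fy=5,interpolation=cv2.INTER_CUBIC))
im=cv2.imread("pics/side0.png")
cv2.imwrite("pics/s0a.png",cv2.resize(im[140:260,260:420],None,fx=5,fy=5,interpolation=cv2.INTER_CUBIC))
cv2.imwrite("pics/s0b.png",cv2.resize(im[225:375,350:480],None,fx=4,fy=4,interpolation=cv2.INTER_CUBIC))
```

```text
(no output)
```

View pics/t0a.png

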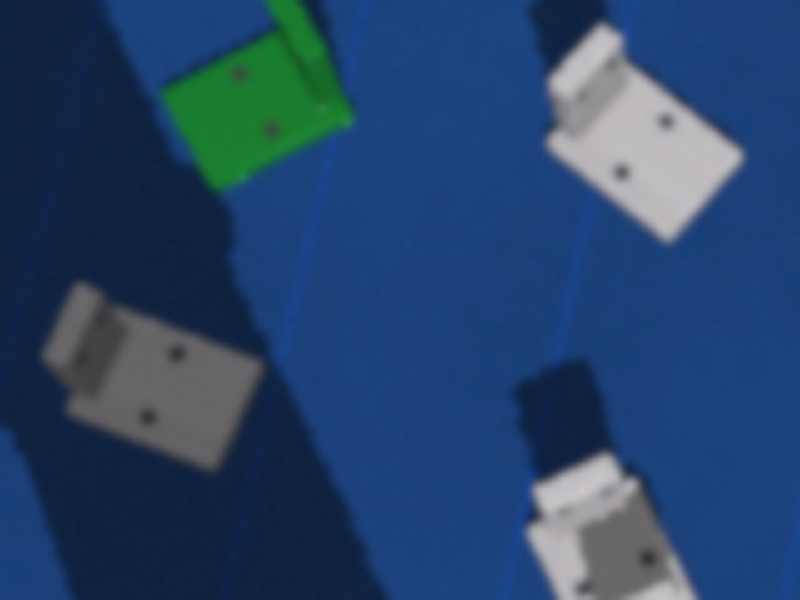

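View pics/t0b.png

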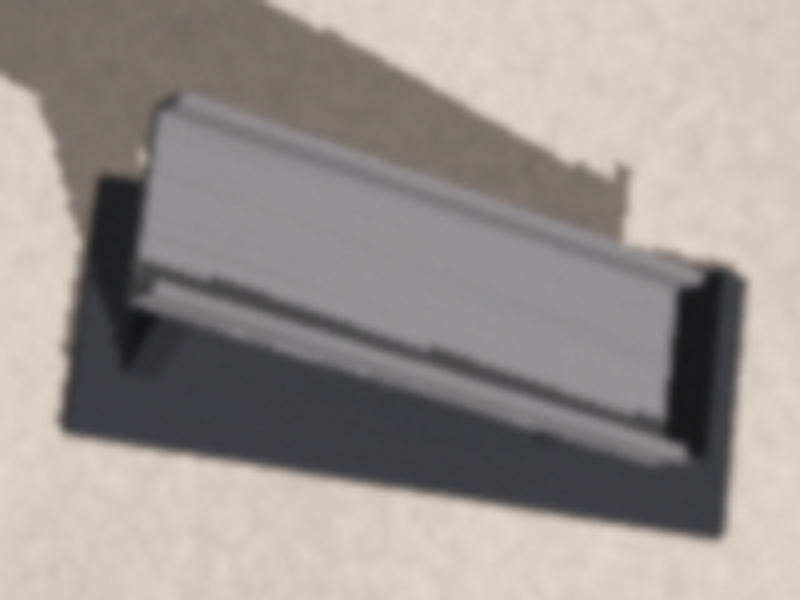

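View pics/s0a.png

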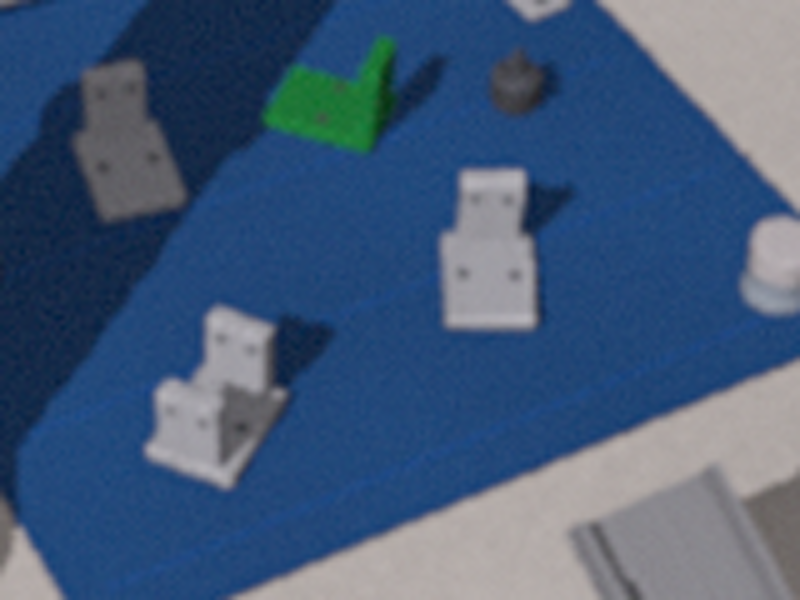

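View pics/s0b.png

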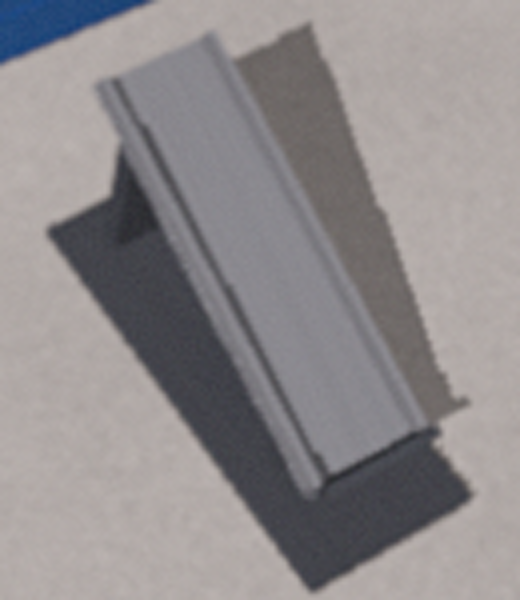

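```bash
cat > h.py <<'E'
import numpy as np, cv2, pickle
from scipy.optimize import least_squares
from scipy.spatial.transform import Rotation as R
def K(c):
    f=240/np.tan(np.radians(c["vertical_fov"]/2)); return np.array([[f,0,c["cx"]],[0,f,c["cy"]],[0,0,1]])
def proj(c,P): return cv2.projectPoints(np.asarray(P,float).reshape(-1,1,3),c["rvec"],c["tvec"],K(c),np.array([c["k1"],0,0,0,0.]))[0].reshape(-1,2)
def wristcam(c,s):
    T=np.eye(4);T[:3,:3]=R.from_euler('xyz',s["tool_rot"]).as_matrix();T[:3,3]=s["ee_pos"]
    M=np.linalg.inv(T@c["mount"]);c=dict(c);c["rvec"]=cv2.Rodrigues(M[:3,:3])[0];c["tvec"]=M[:3,3];return c
Rz=lambda a:R.from_euler('z',a).as_matrix()
# L bracket points, frame at wall point, x to wall
L=lambda x,y,z:(x/1000,y/1000,(z-36)/1000)
SL=R.from_euler('y',-np.radians(24)).as_matrix()
def chuteT(p): return Rz(p[2])@SL, np.array([p[0],p[1],.035])
def brT(p,z0=0.0): return Rz(p[2]),np.array([p[0],p[1],z0+.036])
def app(T,P): return np.asarray(P)@T[0].T+T[1]
def edges(kind):
    E=[]
    def box(x0,x1,y0,y1,z0,z1):
        xs,ys,zs=(x0,x1),(y0,y1),(z0,z1)
        for i in xs:
            for j in ys:E.append(((i,j,z0),(i,j,z1)))
        for i in xs:
            for k in zs:E.append(((i,y0,k),(i,y1,k)))
        for j in ys:
            for k in zs:E.append(((x0,j,k),(x1,j,k)))
    if kind=="L": box(-55,5,-22,22,-36,-28);box(-5,5,-15,15,-28,14)
    else: box(0,220,-34,-30,0,12);box(0,220,30,34,0,12);E.append(((0,-30,22),(0,30,22)))
    return np.array(E)/1000
def draw(im,c,T,kind,col=(0,0,255),s=5,off=(0,0)):
    for e in edges(kind):
        q=(proj(c,app(T,e))-off+.5)*s
        cv2.line(im,*[tuple(int(v) for v in r) for r in q],col,1,cv2.LINE_AA)
E
cat > fit.py <<'E'
from h import *
from plant import ctrl
cams={n:ctrl.camera(n) for n in("side","top")}
pickle.dump(cams,open("cams.pkl","wb"))
t=cams["top"];s=cams["side"]
ta=lambda u,v:(u/5+160,v/5+120); sa=lambda u,v:(u/5+260,v/5+140)
tb=lambda u,v:(u/5+385,v/5+150); sb=lambda u,v:(u/4+350,v/4+225)
obs={"P":([(t,ta(744,155),(-55,None,8)),]),}
# for top view: x axis from free end to wall. left of x = +y
def fit(top,side,p0,Tf,z0=None):
    def r(p):
        T=Tf(p); o=[]
        for c,pts in((t,top),(s,side)):
            q=proj(c,app(T,[a for a,_ in pts])); o.append(q-np.array([b for _,b in pts]))
        return np.vstack(o).ravel()
    f=least_squares(r,p0,loss='soft_l1'); rr=r(f.x).reshape(-1,2)
    print(np.round(f.x,4),"deg",np.degrees(f.x[2]).round(1),"res",np.round(rr,1).tolist()); return f.x
def br(tp,sd,p0):return fit([(L(*a),ta(*b)) for a,b in tp],[(L(*a),sa(*b)) for a,b in sd],p0,brT)
# approx initial from pixel ground ray
def ground(c,uv,z=.0):
    u=cv2.undistortPoints(np.array([[uv]],float),K(c),np.array([c["k1"],0,0,0,0.]))[0,0]
    Rm=cv2.Rodrigues(c["rvec"])[0];o=-Rm.T@c["tvec"];d=Rm.T@np.array([u[0],u[1],1]);return o+d*(z-o[2])/d[2]
for n,uv in(("P",(289,147)),("Q",(190,195)),("U",(283,233)),("chlow",(521,221)),("chhi",(415,190))):print(n,ground(t,uv).round(3))
def init(w,f):
    a=ground(t,w);b=ground(t,f);d=(a-b)[:2];return [a[0],a[1],np.arctan2(d[1],d[0])]
P=br([((-55,-22,8),(744,155)),((-55,22,8),(670,242)),((5,-15,50),(603,22)),((5,15,50),(548,80))],
     [((5,15,50),(460,170)),((5,-15,50),(527,172)),((-55,22,8),(445,316)),((-55,-22,8),(538,316))],init((277,139),(301,160)))
Q=br([((-55,-22,8),(263,362)),((-55,22,8),(215,470)),((5,-15,50),(82,282)),((5,15,50),(42,355))],
     [((5,15,50),(83,68)),((5,-15,50),(142,60)),((-55,22,8),(103,218)),((-55,-22,8),(187,198))],init((175,190),(207,203)))
C=fit([((.22,-.034,.012),tb(178,95)),((.22,.034,.012),tb(135,305)),((0,-.03,0),tb(680,290)),((0,.03,0),tb(665,422))],
      [((.22,-.034,.012),sb(212,32)),((.22,.034,.012),sb(97,85)),((0,-.034,.012),sb(433,430)),((0,.034,.012),sb(310,497))],
      init((415,190),(521,221))[:0]+[*ground(t,(521,221))[:2],init((415,190),(521,221))[2]],chuteT)
pickle.dump((P,Q,C),open("fit.pkl","wb"))
for c,n,o in((t,"top",(160,120)),(t,"top",(385,150)),(s,"side",(260,140)),(s,"side",(345,225))):
    w,h=(160,120); im=cv2.resize(c["image"][o[1]:o[1]+h+(30 if n=="side" else 0),o[0]:o[0]+w,::-1],None,fx=4,fy=4,interpolation=cv2.INTER_CUBIC)
    for T,k in((brT(P),"L"),(brT(Q),"L"),(chuteT(C),"C")):draw(im,c,T,k,s=4,off=o)
    cv2.imwrite(f"pics/ov_{n}_{o[0]}.png",im)
E
python3 fit.py
```

```text
P [0.638 0.13  0.   ]
Q [0.511 0.291 0.   ]
U [0.472 0.108 0.   ]
chlow [ 0.574 -0.315  0.   ]
chhi [ 0.597 -0.116  0.   ]
[0.6423 0.1496 1.0572] deg 60.6 res [[0.1, -0.5], [-0.4, -0.8], [-0.0, -0.2], [0.0, 0.1], [0.3, 0.3], [-0.9, 0.2], [-0.0, 0.6], [-0.7, 1.0]]
[0.5115 0.3066 1.3631] deg 78.1 res [[0.6, -0.0], [0.0, -0.3], [-0.2, -0.3], [0.4, 0.0], [-0.1, 0.7], [-0.4, 0.2], [-0.5, -1.1], [-0.5, -0.3]]
[ 0.5562 -0.3023  1.6008] deg 91.7 res [[0.9, 0.7], [4.6, -1.0], [-0.0, 0.0], [0.3, 6.2], [-0.8, -0.7], [-0.2, -0.9], [-1.4, -0.9], [1.4, -1.6]]
```

```bash
cd pics; python3 -c "
import cv2,numpy as np
a=cv2.imread('ov_top_385.png');b=cv2.imread('ov_side_345.png');cv2.imwrite('m1.png',a);print(a.shape,b.shape)"
```

```text
(480, 640, 3) (600, 640, 3)
```

View pics/ov_top_385.png

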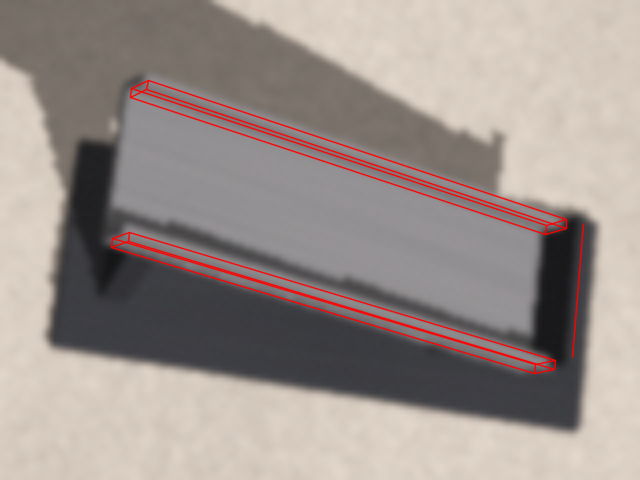

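View pics/ov_side_345.png

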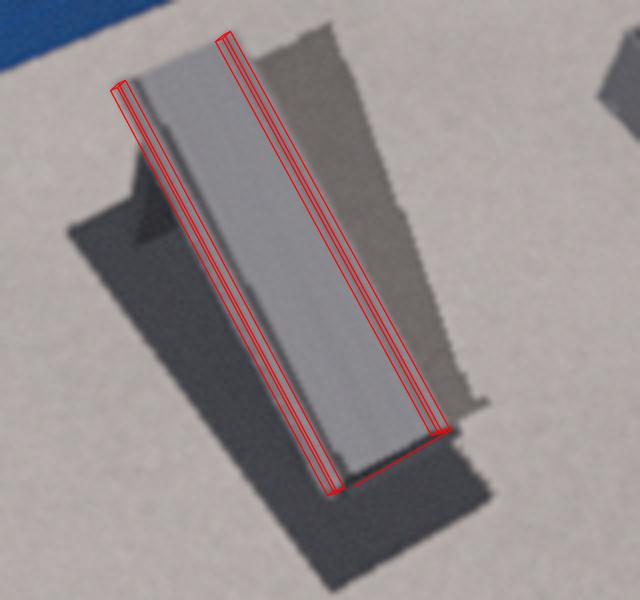

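View pics/ov_top_160.png

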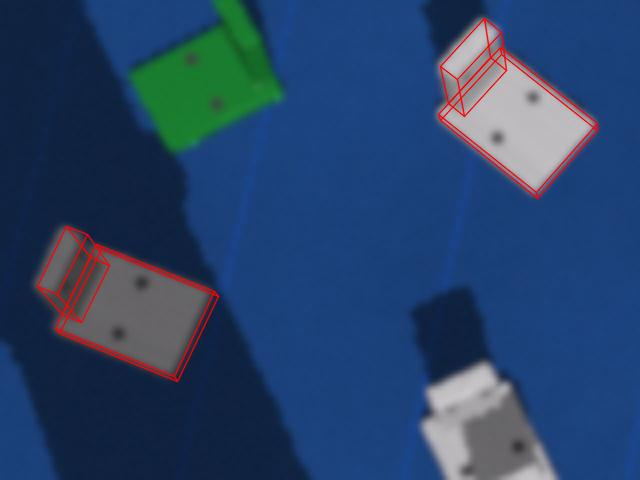

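```bash
python3 - <<'E'
s=open("fit.py").read()
s=s.replace("((.22,.034,.012),tb(135,305)),((0,-.03,0),tb(680,290)),((0,.03,0),tb(665,422))","((0,-.034,.012),tb(710,272)),((0,.034,.012),tb(688,464)),((0,-.03,0),tb(680,290)),((.22,.034,.012),tb(143,308))")
open("fit.py","w").write(s)
E
python3 fit.py|tail -1
```

```text
[ 0.5551 -0.3025  1.5964] deg 91.5 res [[1.1, 0.8], [-0.7, 0.7], [0.6, -0.4], [0.1, 0.6], [3.0, -1.5], [-0.7, -0.5], [-0.2, -0.8], [-1.7, -0.5], [1.0, -1.3]]
```

View pics/ov_top_385.png

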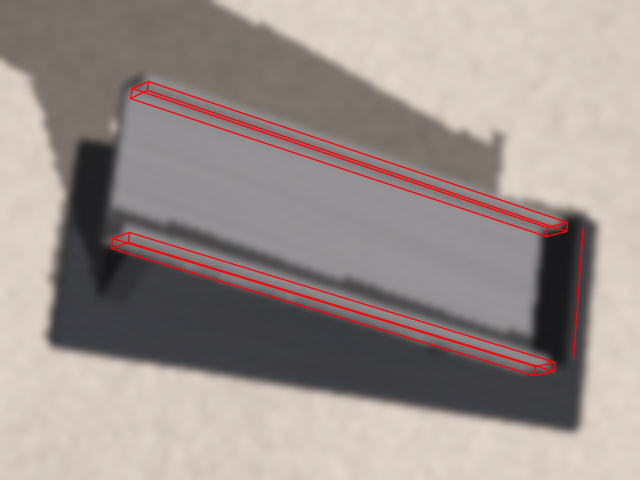

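```bash
cat >> h.py <<'E'
def go(s,xyz,yawdeg=None):
    """remaining: turn (deg), then dx,dy,dz mm in tool axes after the turn"""
    r=R.from_euler('xyz',s["tool_rot"]).as_matrix();cur=np.degrees(s["tool_rot"][2]);turn=0
    if yawdeg is not None: turn=-((yawdeg-cur+180)%360-180); r=r@Rz(np.radians(turn))
    d=r.T@(np.array(xyz)-s["ee_pos"])*1000
    print("turn %.1f"%turn,"shift",d.round(1))
E
python3 - <<'E'
from h import *
from plant import ctrl
cams=pickle.load(open("cams.pkl","rb"));t=cams["top"]
exec(open("fit.py").read().split("# approx initial from pixel ground ray")[1].split("for n,uv")[0])
for n,uv in(("green",(211,140)),("cyl",(338,92)),("knob",(239,97)),("knob2",(197,254)),("drv",(122,160))):print(n,ground(t,uv).round(3))
go(ctrl.read_state(),(.5115,.3066,.15),78.1)
E
```

```text
green [0.624 0.278 0.   ]
cyl [0.766 0.059 0.   ]
knob [0.721 0.245 0.   ]
knob2 [0.405 0.253 0.   ]
drv [0.555 0.433 0.   ]
turn 77.0 shift [-227.7  291.    81.2]
```

Request:
carry_out(steps=[[0, 0, 0, 10], [0, 0, 0, 10], [0, 0, 0, 10], [0, 0, 0, 10], [0, 0, 0, 10], [0, 0, 0, 10], [0, 0, 0, 10], [0, 0, 0, 7], [-45, 58, 0, 0], [-45, 58, 0, 0], [-45, 58, 0, 0], [-45, 58, 0, 0]], fingers=80, squeeze=40)

```text
clock: 1.85
ee_pos: [0.4365, 0.3974, 0.2316]
tool_rot: [3.141, -0.001, 1.363]
wrist_force: [1.0, 0.6, 0.0]
opening: 0.689
```

Request:
carry_out(steps=[[-24, 29, 20, 0], [-24, 29, 30, 0], [0, 0, 31, 0], [0, 0, 0, 0]])

```text
clock: 2.35
ee_pos: [0.4807, 0.3386, 0.1482]
tool_rot: [-3.138, 0.004, 1.362]
wrist_force: [-0.2, 0.5, 0.4]
opening: 0.686
```

```bash
cat > look.py <<'E'
from h import *
from plant import ctrl
import sys
s=ctrl.read_state();c=wristcam(ctrl.camera("wrist"),s)
print(s["clock"],s["ee_pos"],np.degrees(s["tool_rot"]).round(1),s["wrist_force"],s["opening"])
P,Q,C=pickle.load(open("fit.pkl","rb"))
im=np.ascontiguousarray(c["image"][:,:,::-1]);cv2.imwrite(f"pics/{sys.argv[1]}_raw.png",im)
for a,k in ((brT(P),"L"),(brT(Q),"L"),(chuteT(C),"C")):
    if (sys.argv[2] in "PQC" and a is not None) and {"P":0,"Q":1,"C":2}[sys.argv[2]]==[0,1,2][[P[0],Q[0],C[0]].index(a[1][0])]: draw(im,c,a,k,s=1)
cv2.imwrite(f"pics/{sys.argv[1]}.png",im)
if len(sys.argv)>3: go(s,[float(v) for v in sys.argv[3:6]],float(sys.argv[6]))
E
python3 look.py w1 Q .5115 .3066 .016 78.1
```

```text
2.35 [0.48073695 0.33862709 0.14817048] [-179.8    0.2   78.1] [-0.16911887  0.52010355  0.3807825 ] 0.6861698333145003
turn -0.0 shift [-24.5  37.2 132.1]
```

View pics/w1.png

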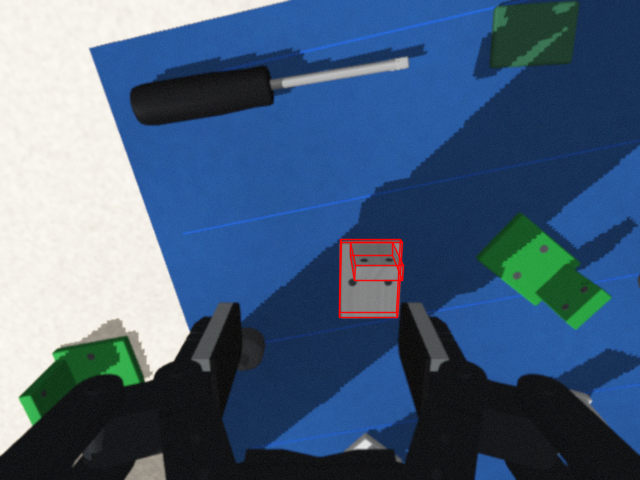

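The overlay sits within about 2 px of the bracket at (370,280). I'll centre over it and descend.

Request:
carry_out(steps=[[-12, 18, 0, 0], [-12, 19, 0, 0], [0, 0, 30, 0], [0, 0, 30, 0], [0, 0, 0, 0]])

```text
clock: 3.02
ee_pos: [0.5123, 0.3094, 0.0899]
tool_rot: [-3.14, 0.001, 1.365]
wrist_force: [0.9, 0.3, 0.7]
opening: 0.69
```

```bash
python3 look.py w2 Q .5115 .3066 .016 78.1
```

```text
3.025 [0.51234573 0.30944431 0.08986435] [-1.799e+02  1.000e-01  7.820e+01] [0.9335355  0.3057291  0.67542044] 0.689585488970738
turn 0.1 shift [-2.9 -0.1 73.9]
```

View pics/w2.png

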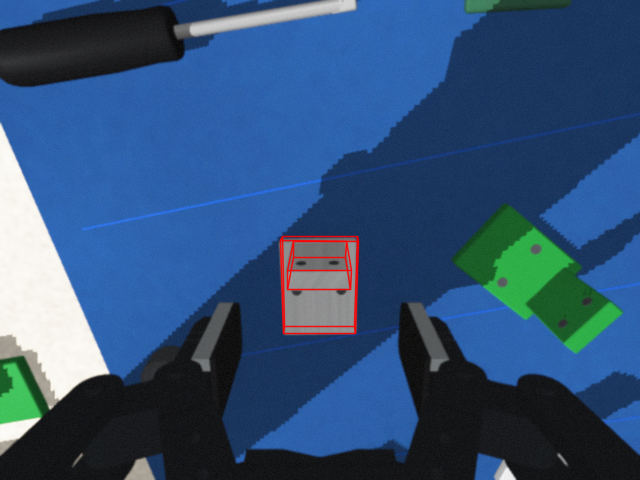

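Request:
carry_out(steps=[[-3, 0, 25, 0], [0, 0, 25, 0], [0, 0, 24, 0], [0, 0, 0, 0], [0, 0, 0, 0]])

```text
clock: 3.7
ee_pos: [0.5144, 0.307, 0.0184]
tool_rot: [3.139, -0.003, 1.363]
wrist_force: [0.6, -0.5, -0.0]
opening: 0.685
```

Request:
carry_out(steps=[[0, 0, 0, 0], [0, 0, 0, 0], [0, 0, 0, 0], [0, 0, 0, 0], [0, 0, 0, 0]], fingers=255, squeeze=40)

```text
clock: 4.32
ee_pos: [0.5138, 0.3066, 0.0178]
tool_rot: [3.14, -0.002, 1.363]
wrist_force: [-1.6, -0.1, 6.5]
opening: 0.346
```

Request:
carry_out(steps=[[0, 0, -20, 0], [0, 0, -20, 0], [0, 0, -30, 0], [0, 0, -35, 0], [0, 0, -35, 0], [0, 0, -30, 0], [0, 0, 0, 0]])

```text
clock: 5.2
ee_pos: [0.5148, 0.3066, 0.1903]
tool_rot: [3.137, -0.005, 1.363]
wrist_force: [0.4, -0.3, -1.0]
opening: 0.344
```

```bash
python3 look.py w3 X .556 -.228 .18 91.6
```

```text
5.2 [0.51484644 0.30660311 0.19028942] [179.7  -0.3  78.1] [ 0.38885788 -0.29425334 -0.9812521 ] 0.34429190102937396
turn -13.5 shift [-535.6   26.2    8.2]
```

View pics/w3.png

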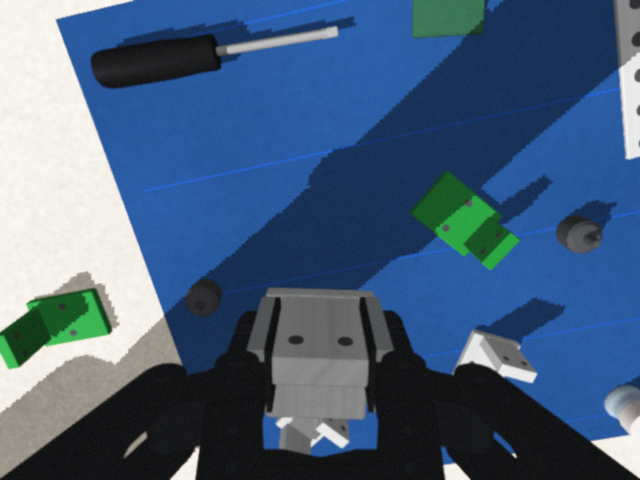

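Request:
carry_out(steps=[[0, 0, 0, -7], [0, 0, 0, -6.5], [-45, 2, 0, 0], [-50, 2, 0, 0], [-50, 3, 0, 0], [-50, 3, 0, 0], [-50, 3, 0, 0], [-50, 3, 0, 0], [-50, 3, 0, 0], [-50, 3, 0, 0], [-45, 2, 0, 0], [-40, 2, 0, 0]])

```text
clock: 6.75
ee_pos: [0.551, -0.1748, 0.1851]
tool_rot: [-3.139, -0.0, 1.598]
wrist_force: [0.1, 0.9, 0.3]
opening: 0.343
```

```bash
python3 look.py w4 C .556 -.228 .11 91.6
```

```text
6.75 [ 0.55100695 -0.17481525  0.18510561] [-179.9   -0.    91.5] [0.08236487 0.92795972 0.34109913] 0.3426788703940912
turn -0.1 shift [-53.3   3.7  75.1]
```

View pics/w4.png

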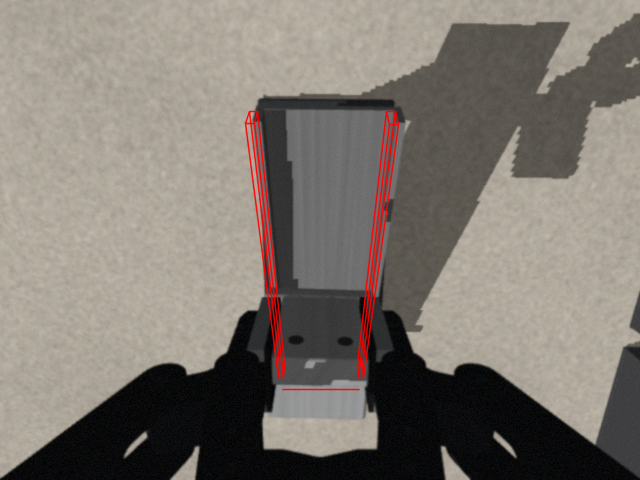

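```bash
python3 - <<'E'
import cv2
im=cv2.imread("pics/w4_raw.png")[85:310,230:430]
cv2.imwrite("pics/w4z.png",cv2.resize(im,None,fx=2.6,fy=2.6,interpolation=cv2.INTER_CUBIC))
E
python3 look.py w4b C
```

```text
6.8 [ 0.5503332  -0.18210411  0.18567167] [-179.9    0.3   91.1] [ 0.86931121 -6.16168412  0.27840231] 0.34373798312533166
```

View pics/w4z.png

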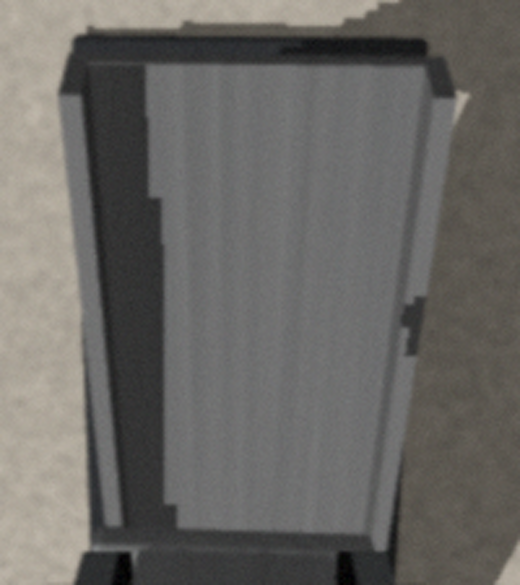

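View pics/w4b.png

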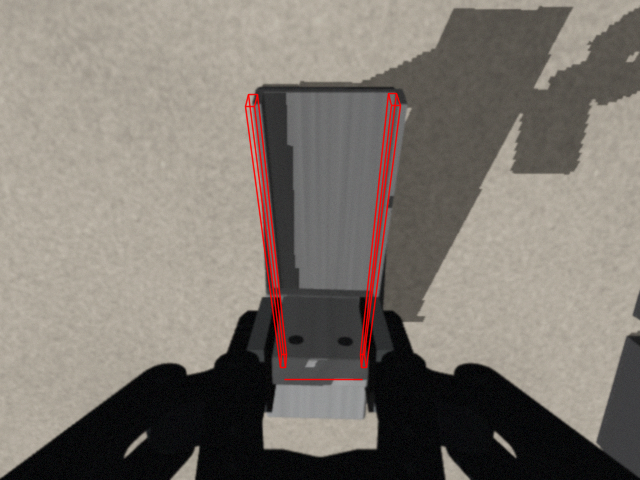

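```bash
cat > fitc.py <<'E'
from h import *
from plant import ctrl
P,Q,C=pickle.load(open("fit.pkl","rb"));cams=pickle.load(open("cams.pkl","rb"));t=cams["top"];sd=cams["side"]
w=ctrl.camera("wrist")
w=wristcam(w,dict(ee_pos=np.array([0.55100695,-0.17481525,0.18510561]),tool_rot=np.radians([-179.9,0,91.5])))
pts=[((.22,.034,.012),(253.8,121.5)),((.22,-.034,.012),(404,121.5)),((.22,.03,.012),(262,121.5)),((.22,-.03,.012),(395.4,122))]
lines=[(.034,(269.6,287)),(.030,(277,287)),(-.03,(372,287)),(-.034,(379.5,287))]
tb=lambda u,v:(u/5+385,v/5+150); sb=lambda u,v:(u/4+350,v/4+225)
top=[((.22,-.034,.012),tb(178,95)),((0,-.034,.012),tb(710,272)),((0,.034,.012),tb(688,464)),((0,-.03,0),tb(680,290))]
side=[((.22,-.034,.012),sb(212,32)),((.22,.034,.012),sb(97,85)),((0,-.034,.012),sb(433,430)),((0,.034,.012),sb(310,497))]
def r(p,full=False):
    T=chuteT(p);o=[]
    for c,L_,k in((w,pts,.5),(t,top,1),(sd,side,1)):
        o.append(k*(proj(c,app(T,[a for a,_ in L_]))-[b for _,b in L_]).ravel())
    for y,(u,v) in lines:
        q=proj(w,app(T,[(a,y,.012) for a in np.linspace(0,.22,23)]))
        o.append([.5*(np.interp(-v,-q[:,1][::-1] if q[0,1]<q[-1,1] else -q[:,1],q[:,0][::-1] if q[0,1]<q[-1,1] else q[:,0])-u)])
    return np.concatenate(o)
f=least_squares(r,C,loss='soft_l1');print(f.x,np.degrees(f.x[2]),r(f.x).round(1))
pickle.dump((P,Q,f.x),open("fit.pkl","wb"))
T=chuteT(f.x)
for H in(.085,.145):print("heel",app(T,[(H,0,0)])[0].round(4))
s=ctrl.read_state();print(s["ee_pos"],s["tool_rot"])
E
python3 fitc.py
```

```text
[ 0.55599563 -0.30189659  1.58606225] 90.87467271530876 [-1.2 -0.1  0.3  0.8 -0.7 -0.1  0.1  0.5  1.2 -0.9 -0.8  0.2  0.1 -0.9
 -0.   0.1  0.4 -1.1  0.8 -1.7 -1.5 -0.8  1.1 -1.9 -0.1 -0.6  0.1 -0.4]
heel [ 0.5548 -0.2243  0.0696]
heel [ 0.554  -0.1694  0.094 ]
[ 0.55061931 -0.17606127  0.18529603] [-3.13918909e+00  8.47064346e-04  1.59312448e+00]
```

```bash
python3 look.py w5 C .555 -.2293 .094 90.9
```

```text
6.9 [ 0.55061931 -0.17606127  0.18529603] [-179.9    0.    91.3] [-0.45462289  0.66861366  0.29460324] 0.3455963383085176
turn 0.4 shift [-53.2   3.8  91.3]
```

Request:
carry_out(steps=[[-27, 2, 0, 0.4], [-27, 2, 0, 0], [0, 0, 30, 0], [0, 0, 30, 0], [0, 0, 20, 0], [0, 0, 7, 0], [0, 0, 0, 0], [0, 0, 0, 0]])

```text
clock: 7.95
ee_pos: [0.5584, -0.2274, 0.1004]
tool_rot: [3.14, 0.001, 1.592]
wrist_force: [0.2, -0.1, -1.1]
opening: 0.344
```

```bash
python3 look.py w6 C .555 -.2293 .089 90.9
python3 - <<'E'
from plant import ctrl
import cv2
for n,(x,y) in(("top",(385,120)),("side",(340,190))):
    im=ctrl.camera(n)["image"][y:y+150,x:x+160,::-1];cv2.imwrite(f"pics/{n}6.png",cv2.resize(im,None,fx=4,fy=4,interpolation=cv2.INTER_CUBIC))
E
```

```text
7.95 [ 0.55839716 -0.22739836  0.1003864 ] [179.9   0.   91.2] [ 0.22517992 -0.09189105 -1.10661797] 0.3437023193985807
turn 0.3 shift [-1.8 -3.5 11.4]
```

View pics/w6.png

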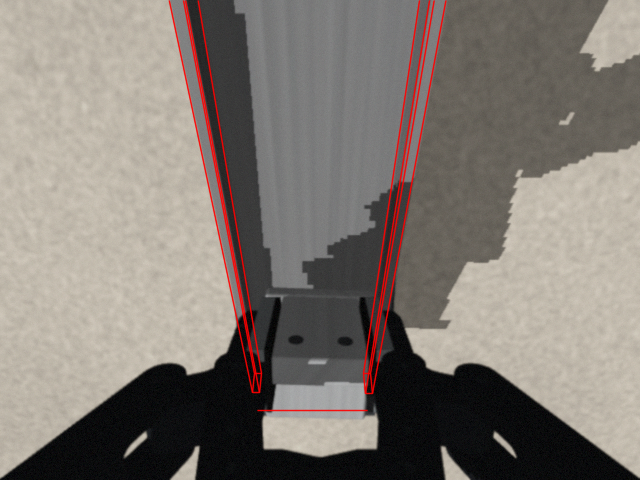

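View pics/side6.png

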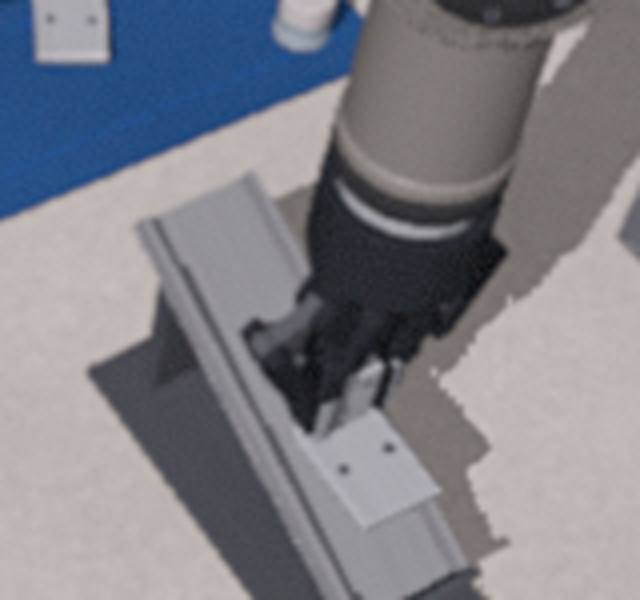

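View pics/top6.png

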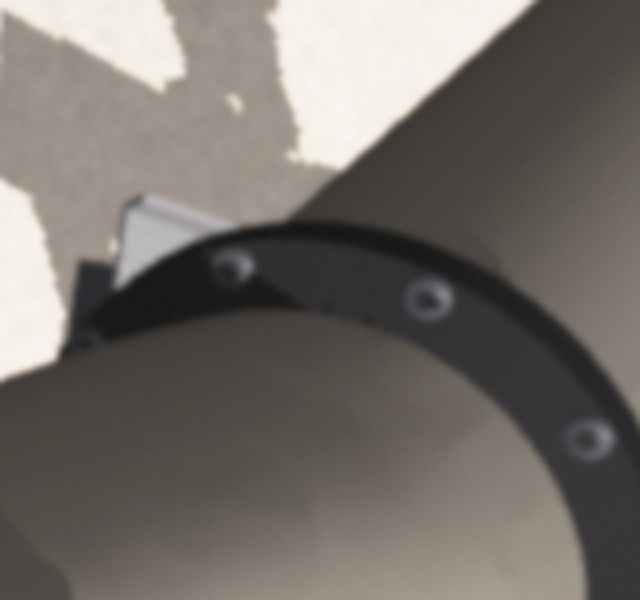

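Request:
carry_out(steps=[[-1, -3, 5, 0], [0, 0, 4, 0], [0, 0, 0, 0], [0, 0, 0, 0]])

```text
clock: 8.6
ee_pos: [0.5546, -0.2282, 0.0902]
tool_rot: [-3.142, -0.0, 1.592]
wrist_force: [-0.9, -0.5, -0.4]
opening: 0.343
```

```bash
python3 look.py w7 C .555 -.2293 .089 90.9
python3 - <<'E'
from plant import ctrl
import cv2
for n,(x,y) in(("side",(390,270)),):
    im=ctrl.camera(n)["image"][y:y+80,x:x+90,::-1];cv2.imwrite(f"pics/{n}7.png",cv2.resize(im,None,fx=7,fy=7,interpolation=cv2.INTER_CUBIC))
E
```

```text
8.6 [ 0.55461142 -0.22817376  0.09021046] [-180.    -0.    91.2] [-0.9021114  -0.53665895 -0.38562061] 0.34317115905639395
turn 0.3 shift [-1.1  0.4  1.2]
```

View pics/w7.png

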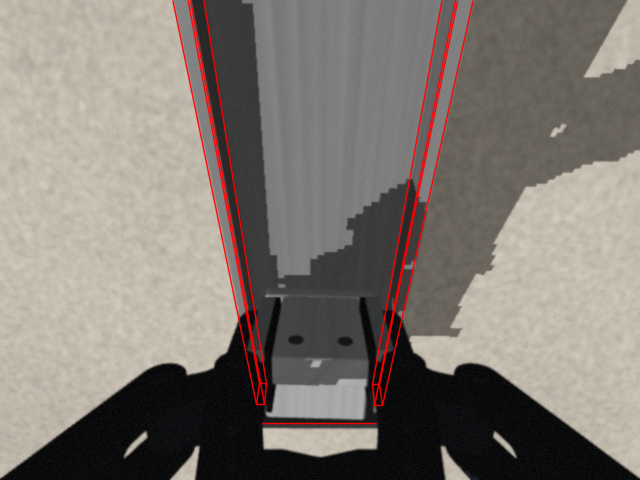

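View pics/side7.png

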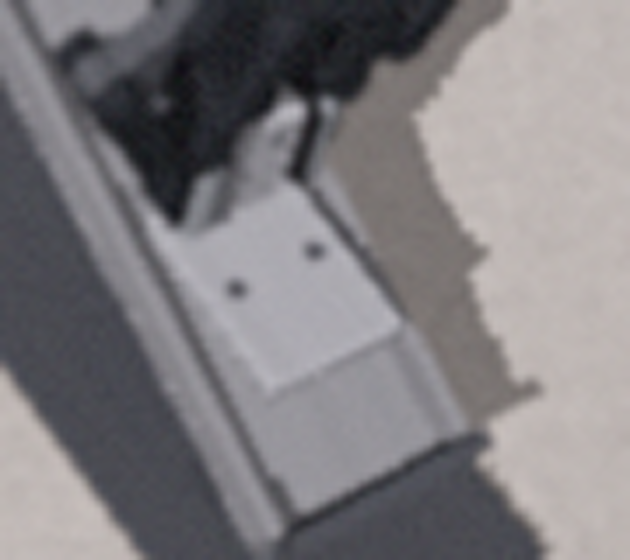

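Request:
carry_out(steps=[[0, 0, 1, 0], [0, 0, 0, 0]])

```text
clock: 8.95
ee_pos: [0.5545, -0.2281, 0.0892]
tool_rot: [-3.142, -0.0, 1.592]
wrist_force: [-0.5, -0.1, 0.4]
opening: 0.345
```

Request:
carry_out(steps=[[0, 0, 0, 0], [0, 0, 0, 0], [0, 0, 0, 0], [0, 0, 0, 0]], fingers=80)

```text
clock: 9.45
ee_pos: [0.5546, -0.2282, 0.0893]
tool_rot: [3.141, -0.0, 1.592]
wrist_force: [-0.1, 0.3, 0.4]
opening: 0.685
```

Request:
carry_out(steps=[[0, 0, -20, 0], [0, 0, -30, 0], [0, 0, -40, 0], [0, 0, -30, 0], [0, 0, 0, 0]])

```text
clock: 10.07
ee_pos: [0.5564, -0.2295, 0.2135]
tool_rot: [3.135, 0.002, 1.591]
wrist_force: [0.5, -0.5, -0.2]
opening: 0.686
```

```bash
python3 look.py w8 C .6423 .1496 .18 60.6
python3 - <<'E'
from plant import ctrl
import cv2
for n,(x,y) in(("side",(390,260)),):
    im=ctrl.camera(n)["image"][y:y+90,x:x+90,::-1];cv2.imwrite(f"pics/{n}8.png",cv2.resize(im,None,fx=6,fy=6,interpolation=cv2.INTER_CUBIC))
E
```

```text
10.075 [ 0.55642685 -0.22946055  0.2134513 ] [1.796e+02 1.000e-01 9.120e+01] [ 0.4565698  -0.46261935 -0.16019288] 0.6864719096715173
turn 30.6 shift [ 372.3 -111.5   33.4]
```

View pics/w8.png

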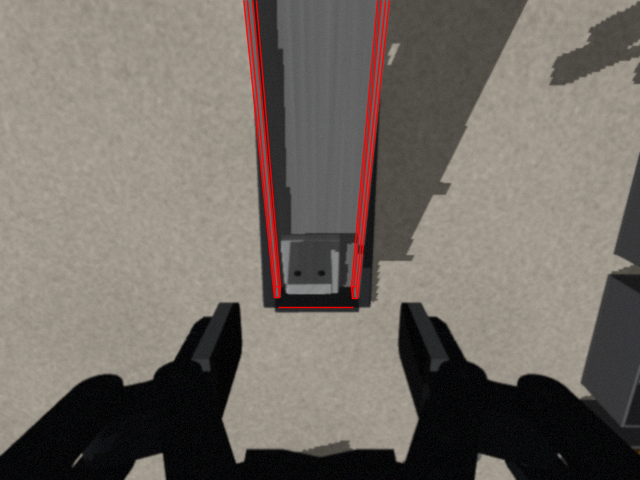

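View pics/side8.png

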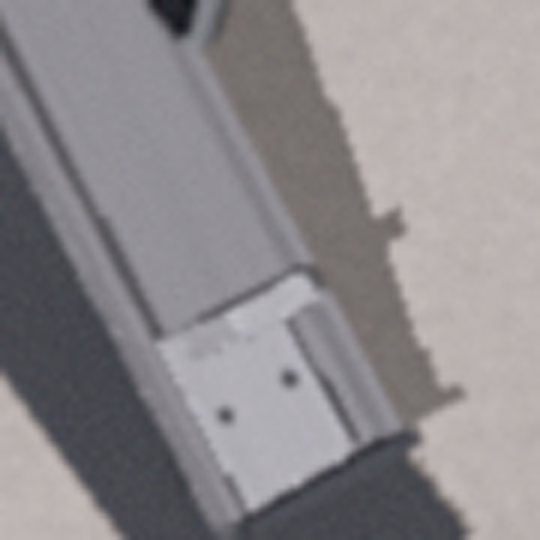

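```bash
cat > chk.py <<'E'
from h import *
from plant import ctrl
import sys
P,Q,C=pickle.load(open("fit.pkl","rb"));T=chuteT(C)
def brc(x,y,yaw=0): # bracket in chute frame mm, deg
    return T[0]@Rz(np.radians(yaw)),app(T,[(x/1000,y/1000,.036)])[0]
cands=eval(sys.argv[2])
for n,(x,y) in(("side",(390,255)),("top",(455,155))):
    c=ctrl.camera(n);im=cv2.resize(c["image"][y:y+95,x:x+95,::-1],None,fx=6,fy=6,interpolation=cv2.INTER_CUBIC);raw=im.copy()
    for k in cands:draw(im,c,brc(*k),"L",s=6,off=(x,y))
    draw(im,c,T,"C",(0,255,255),s=6,off=(x,y))
    cv2.imwrite(f"pics/{sys.argv[1]}_{n}.png",im);cv2.imwrite(f"pics/{sys.argv[1]}_{n}_raw.png",raw)
s=ctrl.read_state();c=wristcam(ctrl.camera("wrist"),s);im=np.ascontiguousarray(c["image"][:,:,::-1])
off=(200,150);im=cv2.resize(im[150:350,200:440],None,fx=3,fy=3,interpolation=cv2.INTER_CUBIC)
for k in cands:draw(im,c,brc(*k),"L",s=3,off=off)
cv2.imwrite(f"pics/{sys.argv[1]}_w.png",im)
E
python3 chk.py c1 '[(55,7,0)]'
```

```text
(no output)
```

View pics/c1_side.png

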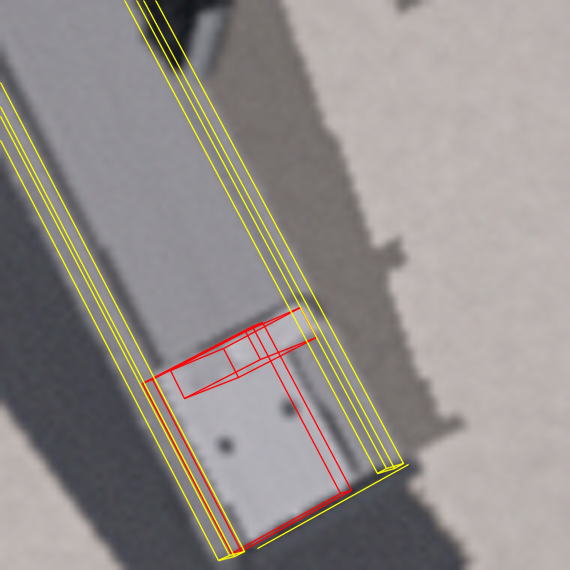

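View pics/c1_w.png

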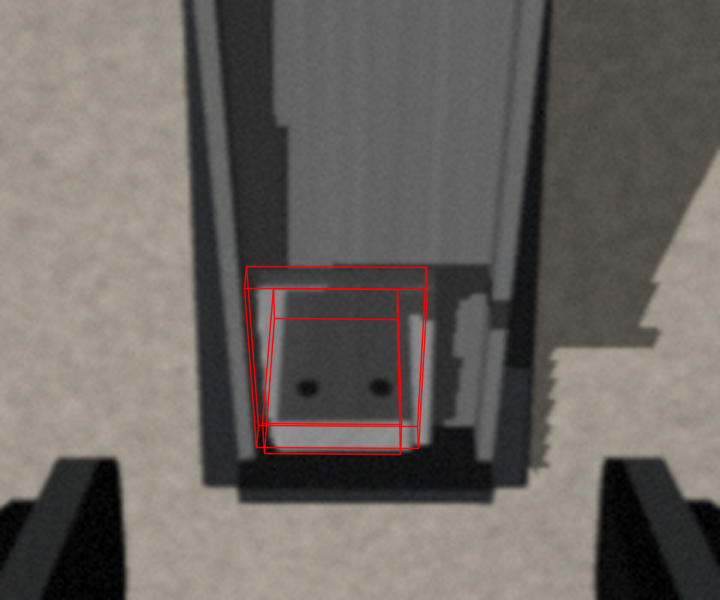

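First bracket lies flat at the stop, x about 55 mm and y about +5 mm, within tolerance. Next is the other bracket.

Request:
carry_out(steps=[[0, 0, 0, 10], [0, 0, 0, 10], [0, 0, 0, 10.6], [45, -14, 0, 0], [50, -15, 0, 0], [50, -15, 0, 0], [50, -15, 0, 0], [50, -15, 0, 0], [50, -15, 0, 0], [45, -13, 15, 0], [32, -9, 20, 0], [0, 0, 30, 0]])

```text
clock: 11.82
ee_pos: [0.6406, 0.1555, 0.1427]
tool_rot: [-3.141, -0.001, 1.064]
wrist_force: [-0.1, -0.8, -1.3]
opening: 0.687
```

Request:
carry_out(steps=[[0, 0, 0, 0], [0, 0, 0, 0]])

```text
clock: 12.08
ee_pos: [0.6409, 0.1493, 0.1449]
tool_rot: [3.141, 0.0, 1.056]
wrist_force: [-0.1, -0.9, 0.7]
opening: 0.688
```

```bash
python3 look.py w9 P .6423 .1496 .016 60.6
```

```text
12.075 [0.64093728 0.14933275 0.14485557] [180.    0.   60.5] [-0.06034498 -0.91573142  0.72570287] 0.6876004966635625
turn -0.1 shift [  0.9   1.  128.9]
```

View pics/w9.png

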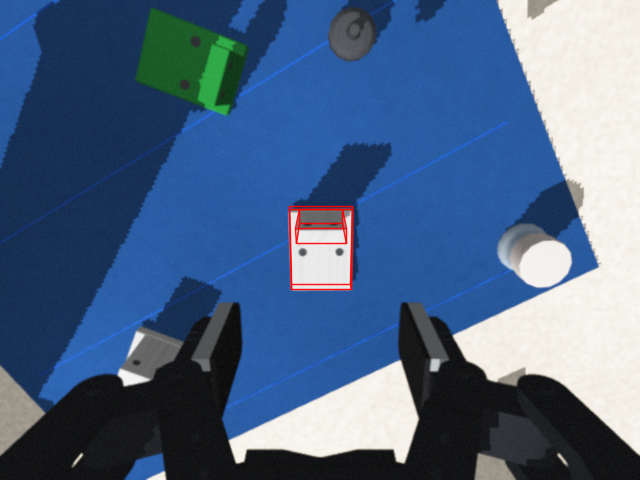

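Request:
carry_out(steps=[[1, 1, 30, 0], [0, 0, 35, 0], [0, 0, 35, 0], [0, 0, 29, 0], [0, 0, 0, 0], [0, 0, 0, 0]])

```text
clock: 12.88
ee_pos: [0.6435, 0.1505, 0.0174]
tool_rot: [3.139, -0.002, 1.057]
wrist_force: [0.2, 0.5, 0.4]
opening: 0.686
```

Request:
carry_out(steps=[[0, 0, 0, 0], [0, 0, 0, 0], [0, 0, 0, 0], [0, 0, 0, 0], [0, 0, 0, 0]], fingers=255)

```text
clock: 13.5
ee_pos: [0.6432, 0.151, 0.0171]
tool_rot: [3.14, -0.002, 1.057]
wrist_force: [-0.0, -0.5, 6.0]
opening: 0.347
```

Request:
carry_out(steps=[[0, 0, -20, 0], [0, 0, -20, 0], [0, 0, -35, 0], [0, 0, -40, 0], [0, 0, -40, 0], [0, 0, -30, 0], [0, 0, 0, 0]])

```text
clock: 14.38
ee_pos: [0.6439, 0.1506, 0.2046]
tool_rot: [3.137, -0.005, 1.057]
wrist_force: [-0.4, 0.4, -0.7]
opening: 0.345
```

```bash
python3 look.py w10 X .5545 -.1744 .20 90.9
```

```text
14.375 [0.64387169 0.15064044 0.20459822] [179.7  -0.3  60.6] [-0.36200321  0.43207312 -0.70136778] 0.3454378283922828
turn -30.3 shift [-323.6  -94.5    3.3]
```

View pics/w10.png

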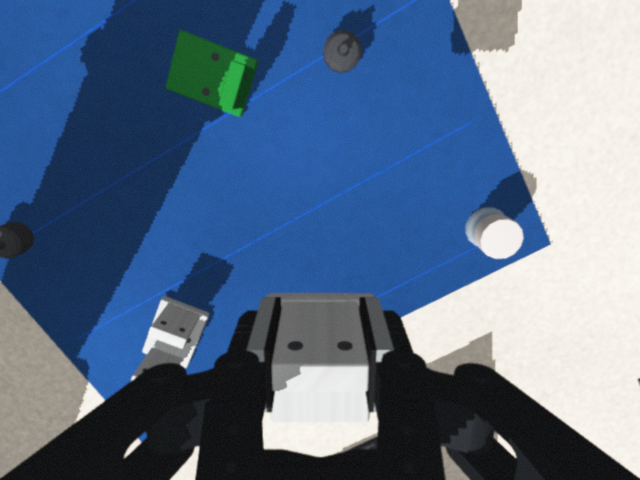

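Request:
carry_out(steps=[[0, 0, 0, -10], [0, 0, 0, -10], [0, 0, 0, -10.3], [-45, -13, 0, 0], [-50, -15, 0, 0], [-50, -15, 0, 0], [-50, -14, 0, 0], [-50, -14, 0, 0], [-45, -13, 0, 0], [-33, -10, 0, 0], [0, 0, 0, 0], [0, 0, 0, 0]])

```text
clock: 15.92
ee_pos: [0.5525, -0.1725, 0.1993]
tool_rot: [-3.14, -0.001, 1.587]
wrist_force: [0.6, 0.9, -0.4]
opening: 0.344
```

```bash
python3 look.py w11 C .5545 -.1744 .113 90.9
```

```text
15.925 [ 0.55250412 -0.1725488   0.19931737] [-1.799e+02 -1.000e-01  9.090e+01] [ 0.58527989  0.9180131  -0.37192573] 0.34400518391835366
turn 0.0 shift [-2.   2.1 86.3]
```

View pics/w11.png

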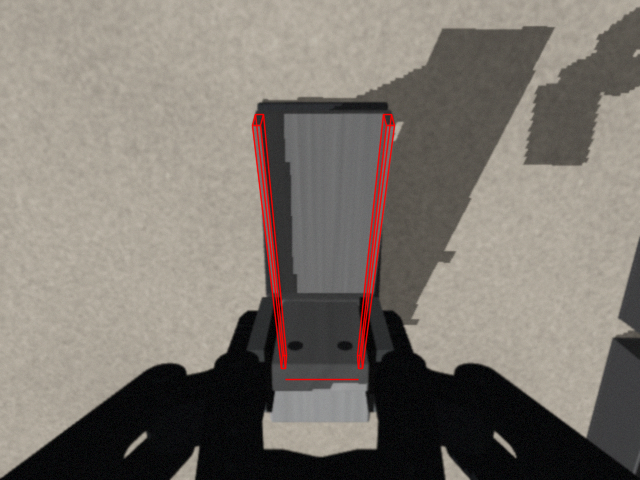

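Request:
carry_out(steps=[[-2, 2, 20, 0], [0, 0, 25, 0], [0, 0, 20, 0], [0, 0, 10, 0], [0, 0, 0, 0], [0, 0, 0, 0]])

```text
clock: 16.73
ee_pos: [0.5556, -0.1757, 0.1258]
tool_rot: [3.14, 0.0, 1.587]
wrist_force: [-0.6, 0.3, -0.7]
opening: 0.343
```

```bash
python3 look.py w12 C .5545 -.1744 .113 90.9
```

```text
16.725 [ 0.55556187 -0.17572944  0.12579421] [179.9   0.   90.9] [-0.55265663  0.33094346 -0.67542281] 0.3434419614409744
turn 0.0 shift [ 1.3 -1.1 12.8]
```

View pics/w12.png

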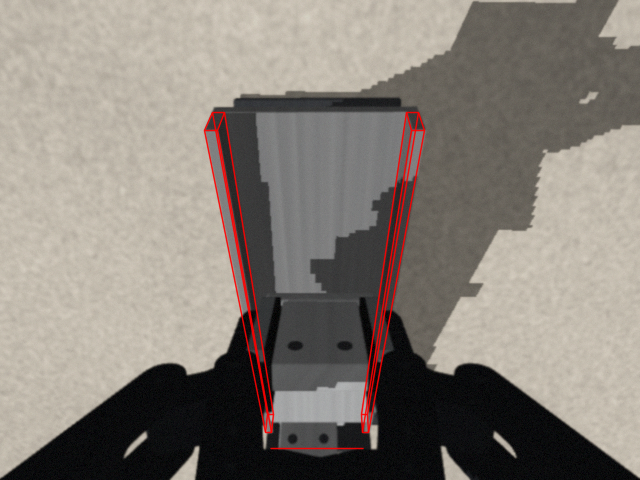

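Request:
carry_out(steps=[[1, -1, 6, 0], [0, 0, 5, 0], [0, 0, 1, 0], [0, 0, 0, 0], [0, 0, 0, 0]])

```text
clock: 17.4
ee_pos: [0.5541, -0.1747, 0.1134]
tool_rot: [3.141, 0.0, 1.586]
wrist_force: [-0.5, 0.0, -1.3]
opening: 0.339
```

```bash
python3 look.py w13 C .5545 -.1744 .113 90.9
python3 - <<'E'
from plant import ctrl
import cv2
for n,(x,y) in(("side",(370,230)),):
    im=ctrl.camera(n)["image"][y:y+120,x:x+110,::-1];cv2.imwrite(f"pics/{n}13.png",cv2.resize(im,None,fx=5,fy=5,interpolation=cv2.INTER_CUBIC))
E
```

```text
17.4 [ 0.55410358 -0.17470553  0.11342518] [180.    0.   90.9] [-0.49878114  0.01609764 -1.30297103] 0.3394679944313985
turn -0.0 shift [0.3 0.4 0.4]
```

View pics/side13.png

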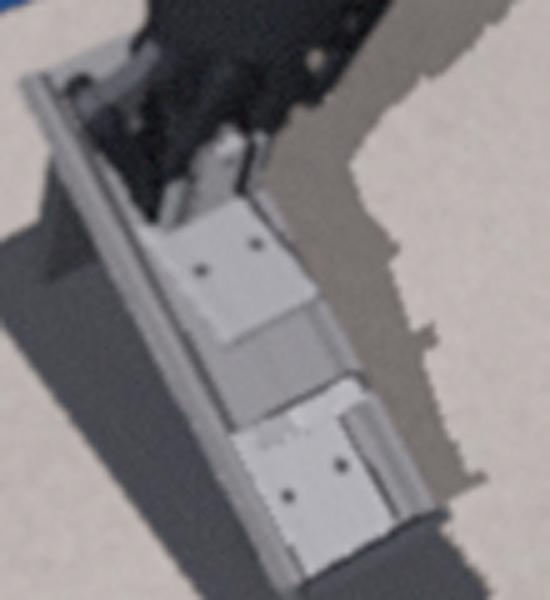

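Request:
carry_out(steps=[[0, 0, 0, 0], [0, 0, 0, 0], [0, 0, 0, 0], [0, 0, 0, 0]], fingers=80)

```text
clock: 18.0
ee_pos: [0.554, -0.1747, 0.1133]
tool_rot: [3.141, -0.0, 1.586]
wrist_force: [-0.0, 0.7, 0.8]
opening: 0.687
```

Request:
carry_out(steps=[[0, 0, -20, 0], [0, 0, -30, 0], [0, 0, -40, 0], [0, 0, -40, 0], [0, 0, 0, 0], [0, 0, 0, 0]])

```text
clock: 18.75
ee_pos: [0.5535, -0.1744, 0.2427]
tool_rot: [-3.141, -0.001, 1.586]
wrist_force: [-1.0, -0.5, 0.1]
opening: 0.683
```

```bash
python3 look.py w14 X; sed -i 's/(390,255)/(375,245)/;s/(455,155)/(440,150)/' chk.py;  python3 chk.py c2 '[(55,4,0),(115,0,0)]'
```

```text
18.75 [ 0.55354547 -0.17437535  0.24273   ] [-180.    -0.    90.9] [-1.02715073 -0.48736152  0.05213196] 0.6834650527499992
```

View pics/w14.png

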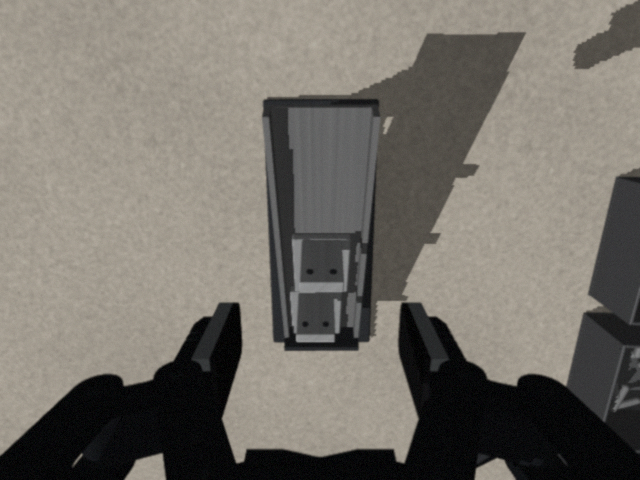

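View pics/c2_side.png

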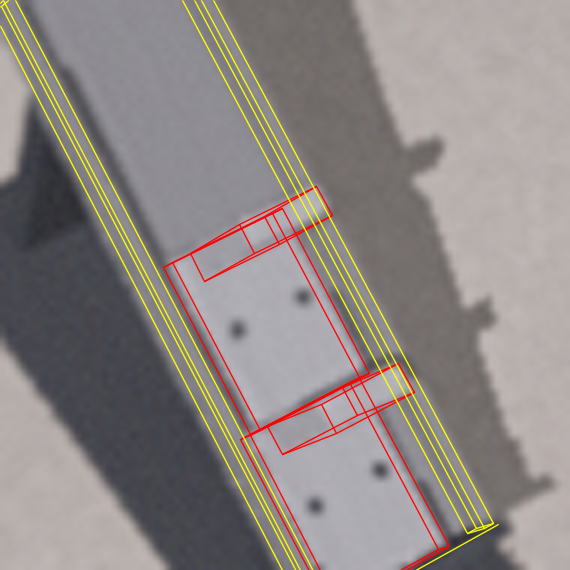

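View pics/c2_w.png

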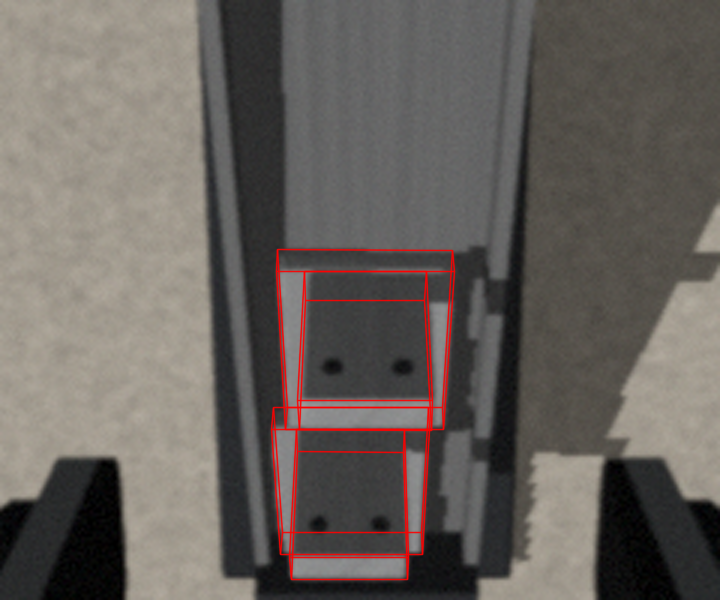

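Run:
```python
from plant import ctrl
import cv2
a=ctrl.camera("top")["image"];b=cv2.imread("pics/top0.png")[:,:,::-1]
s=ctrl.camera("side")["image"];s0=cv2.imread("pics/side0.png")[:,:,::-1]
print("U region mean diff side",cv2.absdiff(s[198:240,285:322],s0[198:240,285:322].copy()).mean(), ctrl.read_state()["clock"])
print(ctrl.close_job())
```

```text
U region mean diff side 9.682325182325183 19.05
the job is handed in; nothing more can be done
None
```

I gripped both L-brackets by their walls, turned each one so its wall faced uphill, and released them just above the chute floor. Both slid to rest at the bottom stop, one behind the other, and I handed the job in at about 19 s; it returned no verdict.

- **Brackets in the chute:** in the side and wrist pictures both lie flat in line with the channel, walls uphill. They fit outlines drawn with wall points at about 55 mm (4 mm off the centre line) and 115 mm (0 mm) from the stop, to within a few mm.
- **Robot:** the gripper was open and well above the parts. Wrist forces in the readings at the end of each move stayed below about 7 N.
- **U-bracket:** I never went near it. My last check, a before/after picture difference around it, was inconclusive: it came out at 9.7 grey levels rather than zero. Moving arm shadows may explain that, but I handed in without looking at the picture. The wrist picture taken after the second pick-up showed it standing.
- **Chute position:** my first estimate, from the fixed cameras, disagreed with the wrist view by about 3.5 mm at the uphill end. I refitted it using both before the first release.

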